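# Raise the V-headed bench prop

## Task

A length of pipe is about to be laid on the V-headed prop. Swing that prop's folded arm up and over past upright, until it leans back on its stop and stays there by itself, then let go; leave the roller-headed prop folded down.

Things in the scene. Friction and masses are not known exactly. Their poses are not given: they have to be found in the camera images.
- v_prop (a joint): Angle of the V-headed prop's arm: 0 folded flat over its base (start), 1.57 upright, 1.92 leaning 20 degrees back on its stop (end of travel). Free-running, lightly damped hinge: let go short of upright the arm falls back flat; past upright it falls on to the stop and stays. Arm about 0.32 kg, aluminium, 24 mm wide, 14 mm thick.
- v_prop_head (a point): Centre of the V-headed prop's head, 150 mm from the hinge: aluminium block 56 mm wide (along the hinge), 44 mm long (along the arm), 20 mm thick, with a V notch 34 mm wide, 30 mm deep, open at the free end. Its flat parallel outer cheeks can be pinched from above. Folded, it is 35 mm above the bench, nothing under it. y axis: hinge axis; -x: from hinge to head; turns with the arm.
- v_prop_hinge (a point): Middle of the V-headed prop's hinge pin, 35 mm above the bench. The dark steel base plate (135 x 80 x 8 mm) is screwed to the bench; its yoke is 49 mm high. Axes: y = hinge (level), z up, -x = where the folded arm points, roughly to the robot. At joint angle a the head centre lies 150 mm from here in direction (-cos a, 0, sin a).
- roller_prop (a joint): Angle of the other prop's arm, same base, hinge and arm; its head carries a dark steel roller (24 mm diameter, 45 mm long) between two ears instead of the V notch. 0 = folded flat, where it starts and must stay. Either prop may be the left one; hinges about 0.25 m or more apart.
Mind the look-alikes: they are no part of the job. What is shaped like the part that bears v_prop but red is not meant.

How it is judged:
At the end, for the whole second after the job is handed in: The V-headed prop's arm rests past upright (joint over 1.75 rad, stop at 1.92) and is still, and the roller-headed prop's arm is folded (under 0.15 rad) (value of joint v_prop above 1.75 rad and velocity of joint v_prop between -0.1 and 0.1 rad/s and value of joint roller_prop below 0.15 rad); the robot touches nothing.
It fails at once if the roller-headed prop's arm is lifted out of its folded place (over 0.4 rad) (value of joint roller_prop above 0.4 rad).
It also fails if it takes over 40 s, if anything falls off the work surface, if the arm or the gripper's body presses on something with over 40 N, if the wrist force passes 120 N, or if a joint passes its speed limit or range.

## Robot

A 6-joint arm with a two-finger parallel gripper is mounted at the origin on the work surface. World frame = base frame: x ahead of the robot, y to its left, z up, the work surface at z = 0. Lengths are in m, angles in rad, forces in N, time in s.
With the tool pointing down it reaches from about 0.3 to 0.775 m from the base axis. Payload 14.6 kg.
Tool frame: the origin (TCP) lies at the very end of the fingers, on their centre line; the grasp point (between the pads) lies 19 mm behind it (bot.grip_point_offset is the distance from the TCP to the grasp point, in m); z points along the fingers, y is the line along which they close (so a half turn about z gives the same grasp; the last joint's range is limited). The gripper opens to 85 mm and grips with 20 to 120 N. Pads are 22 mm wide; open, the fingers measure 114 mm over their backs; the gripper's body (76 mm by 85 mm) begins 54 mm behind the grasp point. The pads swing forward as they close: fully open they stand 13 mm farther back than shut.
Start: joints at [1.234, 0.3, 1.521, -0, 1.321, -0.067], TCP at [0.147, 0.53, 0.231] pointing down, gripper open.
Joint ranges: [-3.03, 3.03], [-0.79, 2.21], [0.23, 2.52], [-1.04, 4.18], [0, 3.07], [-2.55, 2.55]. Speed limits (rad/s): [2.22, 2.22, 2.57, 3.14, 3.14, 3.14].

## Interface

Orientations are given as a unit quaternion [x, y, z, w].
In Python, from plant import monitor, camera, camera_model, job, bot gives the robot as it stands. The module is installed in compiled form; this text tells all that it offers.
- The arm moves only by the tool step_arm, never from a script. Its argument "increments" is a list of rows, each a list of 5 numbers: the finger opening in mm, from 0 to 85.4, then the shift along the tool's x, y, z in mm, then the turn about the tool's z in degrees. In form: [[jaw, tx, ty, tz, turn], ...]. A call has 1 to 10 rows; each row shifts and turns the commanded pose from where the row before left it, along the tool's axes as they then stand; what a row does not reach is not made up. A row lasts 1/12 s, in which the tool goes at most 41.7 mm and 7.16 degrees, less where a joint would pass 70% of its speed; a pose out of reach is approached as far as the arm can. A call is refused whole if a number of a shift passes 41.7 or a number of a turn 7.16, either way. A call with a gripper value outside its range is refused whole. The fingers move at their own pace and stop on an object; the grip force is fixed at half the most. Time passes only in rows, so rows that do not move let the fingers close. It gives the time, the measured TCP pose, the force, the opening and the grip force at its end, in the units of the state.
- monitor.state(): the state, without advancing time (a new reading comes with each control period).
- camera(name): name is "side" or "top"; returns the picture (384x512x3 uint8, red, green, blue); there is no depth.
- camera_model(name): a dict with "mtx" (3x3 intrinsics, pixels), "D" ([k1, k2, p1, p2, k3] as OpenCV has them; the pictures are not rectified), "eye" and "rotation" of the camera in the world. Camera axes: x right, y down, z forward; pixel columns grow to the right and rows downward; lengths in m; the calibration is good to about 2 mm. A picture is of the moment at which its call begins. camera_model takes no time and is no camera call.
- job.job_done(): hands the job in; it is judged then, once.
The state is a dict: "time_s": time; "joint_positions": joint angles; "qd": joint speeds; "joint_torque": joint torques, N m; "tool_pos": TCP position; "eef_rot": TCP orientation; "ft_force": force on the tool from outside, world axes, zero at the start; "ft_torque": the same for the moment, N m; "gripper_width": finger opening in m; "grasp_force": force on a finger pad.
Only numpy, scipy, OpenCV 4.12 (cv2) and the standard library are available. Lean on these libraries where they do the work, as an engineer would, in place of code of your own. Each camera call takes 0.05 s, during which the arm holds its last target. There are 200 camera calls.

## Working session

There is one attempt and no reset: what is moved stays moved. The work goes in short steps, Python scripts to look and compute and a tool call to move; the robot and the scene stay as the last step left them, time stands still between calls to the robot, and variables do not carry over. Pictures are saved under pics/ and viewed, at most 10 in all, crops included, and the job is handed in when it is done.

Besides the shell and the picture viewer there is one more tool, called after "Call:" as a command line: name --pt "numbers of a row" for each row, then --argument value for the rest. step_arm: Moves the arm, as the interface text tells. Its arguments: {"type":"object","properties":{"increments":{"type":"array"}},"required":["increments"]}

```bash
mkdir -p pics
python3 - <<'E'
from plant import monitor,camera,camera_model
import cv2
for n in("top","side"):
    cv2.imwrite(f"pics/{n}0.png",cv2.resize(camera(n)[:,:,::-1],(800,600),interpolation=cv2.INTER_CUBIC))
    m=camera_model(n);print(n,m)
s=monitor.state();print(s)
E
```

```text
top {'mtx': array([[391.13384754,   0.        , 251.12720702],
       [  0.        , 391.13384754, 196.07951831],
       [  0.        ,   0.        ,   1.        ]]), 'D': array([0.00508951, 0.        , 0.        , 0.        , 0.        ]), 'eye': array([ 0.46034925, -0.00832941,  0.82843159]), 'rotation': array([ 0.71541298, -0.69841874,  0.01894525, -0.00605046])}
side {'mtx': array([[401.07197879,   0.        , 253.01821056],
       [  0.        , 401.07197879, 191.54571583],
       [  0.        ,   0.        ,   1.        ]]), 'D': array([-0.13250439,  0.        ,  0.        ,  0.        ,  0.        ]), 'eye': array([ 0.11250825, -0.58154937,  0.57561713]), 'rotation': array([ 0.85617954, -0.26338823,  0.13520772, -0.42344081])}
{'time_s': 0.1, 'joint_positions': array([ 1.23438504e+00,  3.00421247e-01,  1.52152542e+00, -5.59915059e-05,
        1.32071177e+00, -6.66193384e-02]), 'qd': array([ 0.0003016 , -0.00106165, -0.00211304,  0.00118185,  0.00189141,
       -0.00093393]), 'joint_torque': array([ 1.78721122e-03, -5.44356251e+01, -3.62386322e+01, -2.94197264e-05,
        2.94217985e-03,  2.31574205e-05]), 'tool_pos': array([0.1465466 , 0.52989343, 0.23077221]), 'eef_rot': array([ 1.34480330e-01,  9.90916120e-01, -5.27538868e-04, -8.00886136e-05]), 'ft_force': array([ 0.23353797,  0.16758773, -0.04075584]), 'ft_torque': array([ 0.01482872,  0.0403607 , -0.01923244]), 'grasp_force': 0.0, 'gripper_width': 0.08519610817039304}
```

View pics/top0.png

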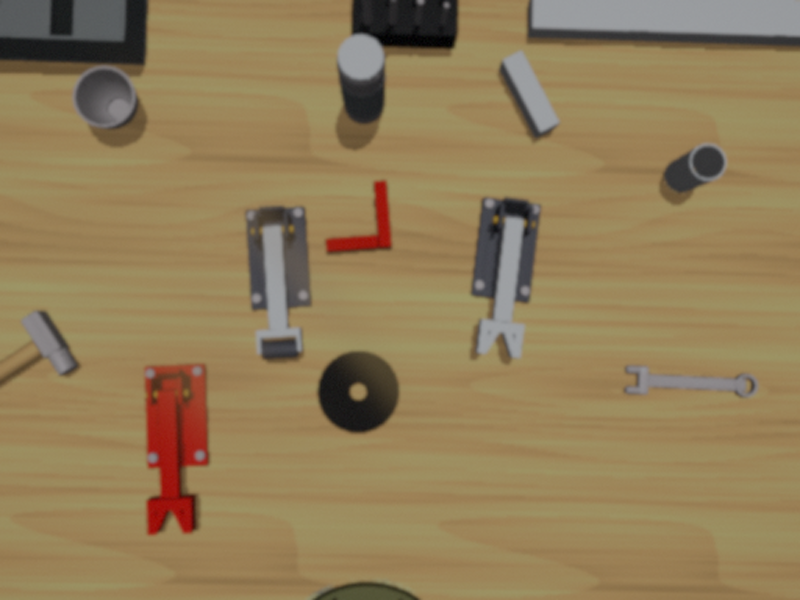

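View pics/side0.png

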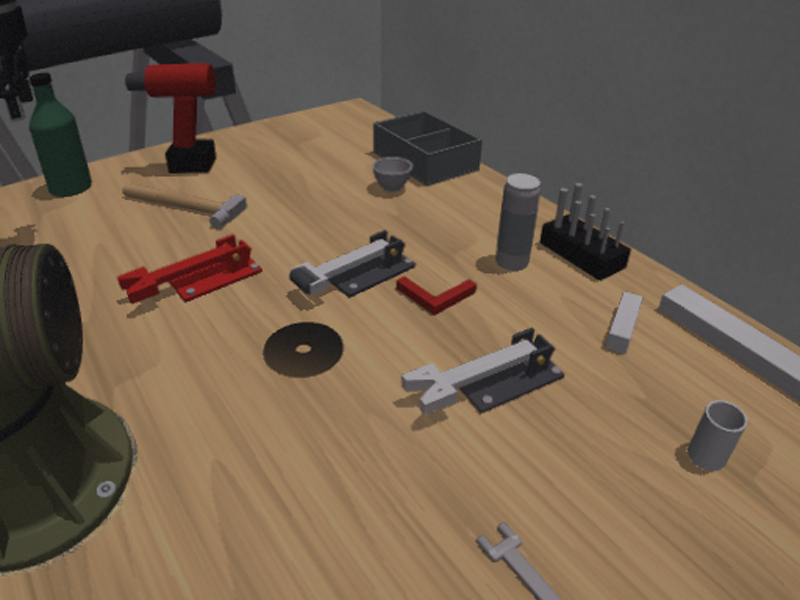

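The top view shows the V-prop on the right: head at about (500,338) and hinge at about (514,215) in 800-px scale. The roller prop is to its left with its head at (279,343), and the red decoy is at lower left. The side view agrees, with the V-head at about (430,385) and the hinge at about (541,358).

```bash
cat > h.py <<'E'
import numpy as np,cv2
from plant import monitor,camera,camera_model
from scipy.spatial.transform import Rotation as R
def ray(n,uv):
    m=camera_model(n);p=cv2.undistortPoints(np.float64(uv).reshape(-1,1,2),m["mtx"],np.array(m["D"])).reshape(-1,2)
    return m["eye"],np.c_[p,np.ones(len(p))]@R.from_quat(m["rotation"]).as_matrix().T
def onz(n,uv,z):
    e,d=ray(n,uv);return e+d*((z-e[2])/d[:,2])[:,None]
def tri(a,b):
    e1,d1=ray("top",a);e2,d2=ray("side",b);d1=d1[0];d2=d2[0]
    t=np.linalg.lstsq(np.c_[d1,-d2],e2-e1,rcond=None)[0];p,q=e1+t[0]*d1,e2+t[1]*d2
    return (p+q)/2,np.linalg.norm(p-q)
E
python3 - <<'E'
from h import *
k=.64
im=camera("top");cv2.imwrite("pics/t1.png",cv2.resize(im[120:235,290:360,::-1],None,fx=5,fy=5,interpolation=cv2.INTER_CUBIC))
hsv=cv2.cvtColor(im,cv2.COLOR_RGB2HSV);m=((hsv[...,1]<50)&(hsv[...,2]>120)).astype(np.uint8)
r=np.zeros_like(m);r[125:235,300:352]=m[125:235,300:352]
n,l,st,c=cv2.connectedComponentsWithStats(r);i=1+np.argmax(st[1:,4]);print(st[i],c[i])
cn=max(cv2.findContours((l==i).astype(np.uint8),0,1)[0],key=cv2.contourArea)
ys,xs=np.where(l==i)
P=onz("top",np.c_[xs,ys],.042);print("extent",P.min(0),P.max(0))
# arm axis by row centres
rows=[(xs[ys==y].mean(),y,np.ptp(xs[ys==y])+1) for y in np.unique(ys)]
print([(round(a,1),int(y),int(w)) for a,y,w in rows])
si=camera("side");cv2.imwrite("pics/s1.png",cv2.resize(si[205:270,250:365,::-1],None,fx=6,fy=6,interpolation=cv2.INTER_CUBIC))
E
```

```text
[ 306  139   30   90 1292] [323.24226006 188.54179567]
extent [ 0.42777129 -0.19225118  0.042     ] [ 0.60812744 -0.13377818  0.042     ]
[(np.float64(327.0), 139, 7), (np.float64(328.0), 140, 11), (np.float64(328.5), 141, 12), (np.float64(328.5), 142, 12), (np.float64(328.5), 143, 12), (np.float64(328.5), 144, 12), (np.float64(328.5), 145, 12), (np.float64(328.5), 146, 12), (np.float64(328.5), 147, 12), (np.float64(328.0), 148, 11), (np.float64(328.0), 149, 11), (np.float64(327.5), 150, 12), (np.float64(327.5), 151, 12), (np.float64(327.5), 152, 12), (np.float64(327.5), 153, 12), (np.float64(327.5), 154, 12), (np.float64(327.5), 155, 12), (np.float64(327.5), 156, 12), (np.float64(327.0), 157, 11), (np.float64(326.5), 158, 12), (np.float64(326.5), 159, 12), (np.float64(326.5), 160, 12), (np.float64(326.5), 161, 12), (np.float64(326.5), 162, 12), (np.float64(326.5), 163, 12), (np.float64(326.5), 164, 12), (np.float64(326.5), 165, 12), (np.float64(325.5), 166, 12), (np.float64(325.5), 167, 12), (np.float64(325.5), 168, 12), (np.float64(325.5), 169, 12), (np.float64(325.5), 170, 12), (n
[... 1035 characters left out ...]
), 205, 21), (np.float64(317.5), 206, 22), (np.float64(320.5), 207, 28), (np.float64(321.0), 208, 29), (np.float64(321.0), 209, 29), (np.float64(321.0), 210, 29), (np.float64(321.0), 211, 29), (np.float64(321.0), 212, 29), (np.float64(320.5), 213, 28), (np.float64(320.5), 214, 28), (np.float64(320.5), 215, 28), (np.float64(319.9), 216, 29), (np.float64(320.0), 217, 29), (np.float64(320.0), 218, 29), (np.float64(320.0), 219, 29), (np.float64(320.3), 220, 29), (np.float64(319.5), 221, 28), (np.float64(319.5), 222, 28), (np.float64(319.9), 223, 28), (np.float64(319.9), 224, 28), (np.float64(320.1), 225, 28), (np.float64(322.2), 226, 27), (np.float64(330.0), 227, 7), (np.float64(329.5), 228, 6)]
```

View pics/t1.png

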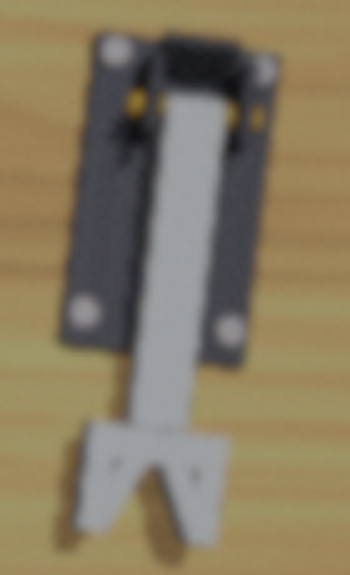

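View pics/s1.png

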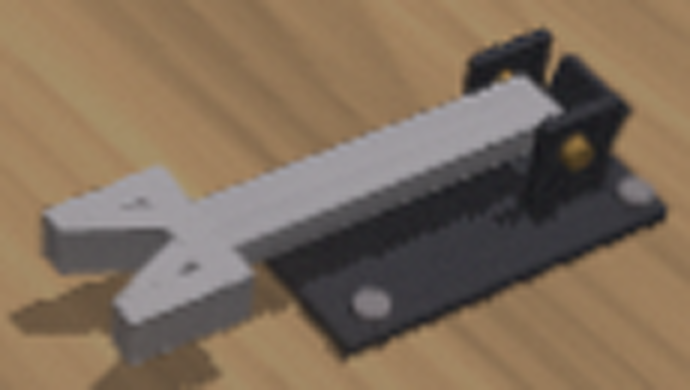

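The top crop shows the brass pin ends at (137,101) and (257,118), and head corners at about (90,422), (229,437), (213,547) and (77,527). The side crop shows the near pin end at (577,152) and the V-head at lower left.

Run:
```python
from h import *
f=lambda a,s,o:(np.array(a,float)+.5)/s-.5+np.array(o)
pin=onz("top",f([(137,101),(257,118)],5,(290,120)),.035);print("pin",pin,pin.mean(0),np.linalg.norm(pin[0]-pin[1]))
c=onz("top",f([(90,422),(229,437),(213,547),(77,527)],5,(290,120)),.045)
print(c,c.mean(0));print([np.linalg.norm(c[i]-c[i-1]) for i in range(4)])
arm=onz("top",[(328.5,144.5),(322.5,193.5)],.042);d=arm[0]-arm[1];d/=np.linalg.norm(d);print("armdir deg",np.degrees(np.arctan2(d[1],d[0])),arm)
d2=pin[0]-pin[1];print("pin normal",np.degrees(np.arctan2(-d2[0],d2[1])));
h=c.mean(0);print("pinmid-head",np.linalg.norm((pin.mean(0)-h)[:2]))
sp=f([(577,152)],6,(250,205));print("tri right pin",tri(f([(257,118)],5,(290,120)),sp))
# head corners side: back right top (250,272), front right-cheek top (118,302), back-left (165,168), front-left (45,210)
for t,s in zip([(90,422),(229,437),(213,547),(77,527)],[(165,168),(250,272),(118,302),(45,210)]):
    print(tri(f([t],5,(290,120)),f([s],6,(250,205))))
s=monitor.state();print(R.from_quat(s["eef_rot"]).as_matrix().round(3))
```

```text
pin [[ 0.60708046 -0.15452338  0.035     ]
 [ 0.60139994 -0.20392976  0.035     ]] [ 0.6042402  -0.17922657  0.035     ] 0.04973186136529189
[[ 0.47508075 -0.13606983  0.045     ]
 [ 0.47039774 -0.19219499  0.045     ]
 [ 0.4261354  -0.18645932  0.045     ]
 [ 0.43287686 -0.13162726  0.045     ]] [ 0.45112269 -0.16158785  0.045     ]
[np.float64(0.04243707113852133), np.float64(0.05632019378890687), np.float64(0.04463242084302343), np.float64(0.05524492033564176)]
armdir deg -5.993828491754693 [[ 0.59682752 -0.17679694  0.042     ]
 [ 0.49705841 -0.16632164  0.042     ]]
pin normal -6.558806626038092
pinmid-head 0.1541301272048992
tri right pin (array([ 0.60172586, -0.20427792,  0.03417529]), np.float64(0.00044250139378795844))
(array([ 0.47674502, -0.1378022 ,  0.04111686]), np.float64(0.003845899106559727))
(array([ 0.47043088, -0.19261514,  0.04324239]), np.float64(2.586174458750804e-05))
(array([ 0.42588345, -0.1850932 ,  0.04965258]), np.float64(0.001095033737186074))
(array([ 0.43372142, -0.13278613,  0.04162799]), np.float64(0.002295621756778391))
[[-0.964  0.267 -0.   ]
 [ 0.267  0.964 -0.001]
 [ 0.    -0.001 -1.   ]]
```

Call:
step_arm --pt "70 0 0 0 -4.65" --pt "70 0 0 0 -4.65" --pt "70 -12.6 -21.8 0 0" --pt "70 -12.6 -21.8 0 0" --pt "70 -12.6 -21.8 0 0" --pt "70 -12.6 -21.8 0 0" --pt "70 -12.6 -21.8 0 0" --pt "70 -12.6 -21.8 0 0" --pt "70 -12.6 -21.8 0 0" --pt "70 -12.6 -21.8 0 0"

```text
time_s: 1.03
tool_pos: [0.2283, 0.3447, 0.2312]
eef_rot: [0.054, 0.999, -0.0, -0.0]
ft_force: [0.2, 0.5, -0.3]
gripper_width: 0.0706
grasp_force: 0.0
```

Call:
step_arm --pt "70 -12.6 -21.8 0 0" --pt "70 -12.6 -21.8 0 0" --pt "70 -12.6 -21.8 0 0" --pt "70 -12.6 -21.8 0 0" --pt "70 -12.6 -21.8 0 0" --pt "70 -12.6 -21.8 0 0" --pt "70 -12.6 -21.8 0 0" --pt "70 -12.6 -21.8 0 0" --pt "70 -12.6 -21.8 0 0" --pt "70 -12.6 -21.8 0 0"

```text
time_s: 1.87
tool_pos: [0.3302, 0.1144, 0.2313]
eef_rot: [0.054, 0.999, 0.0, 0.0]
ft_force: [0.5, 0.2, -0.2]
gripper_width: 0.0698
grasp_force: 0.0
```

Call:
step_arm --pt "70 -12.6 -21.8 0 0" --pt "70 -12.6 -21.8 0 0" --pt "70 -12.6 -21.8 0 0" --pt "70 -12.6 -21.8 0 0" --pt "70 -12.6 -21.8 0 0" --pt "70 -12.6 -21.8 0 0" --pt "70 -12.6 -21.8 0 0" --pt "70 -12.6 -21.8 0 0" --pt "70 0 0 0 0" --pt "70 0 0 0 0"

```text
time_s: 2.7
tool_pos: [0.4115, -0.0692, 0.231]
eef_rot: [0.055, 0.999, 0.0, -0.0]
ft_force: [0.3, 0.2, 0.1]
gripper_width: 0.0701
grasp_force: 0.0
```

Call:
step_arm --pt "70 -10 -17.6 0 0" --pt "70 -10 -17.6 0 0" --pt "70 -10 -17.6 0 0" --pt "70 -10 -17.6 0 0" --pt "70 -10 -17.6 0 0" --pt "70 0 0 25 0" --pt "70 0 0 25 0" --pt "70 0 0 25 0" --pt "70 0 0 25 0" --pt "70 0 0 0 0"

```text
time_s: 3.53
tool_pos: [0.4498, -0.1597, 0.1274]
eef_rot: [0.053, 0.999, 0.001, -0.003]
ft_force: [-0.5, 0.2, -0.5]
gripper_width: 0.07
grasp_force: 0.0
```

Run:
```python
from h import *
s=monitor.state();print(s["tool_pos"],s["ft_force"]);M=R.from_quat(s["eef_rot"]).as_matrix();print(M.round(3))
print((M.T@(np.array([.452,-.162,.015])-s["tool_pos"]))*1e3)
im=camera("side");cv2.imwrite("pics/s2.png",cv2.resize(im[100:300,170:400,::-1],None,fx=3,fy=3,interpolation=cv2.INTER_CUBIC))
```

```text
[ 0.44980115 -0.15968125  0.12743037] [-0.46595475  0.1566397  -0.47812726]
[[-0.994  0.106 -0.006]
 [ 0.106  0.994  0.003]
 [ 0.006  0.002 -1.   ]]
[ -3.15701707  -2.31302738 112.40766613]
```

View pics/s2.png

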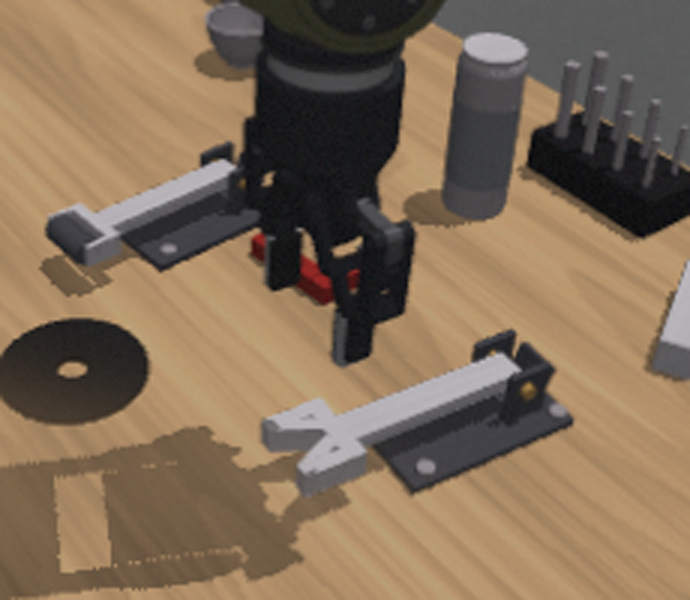

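The gripper hangs over the V-head with its fingers on either side, at (285,265) and (355,340). The roller prop is still folded. I'll descend now.

Call:
step_arm --pt "72 -3 -2.3 15 0" --pt "72 0 0 15 0" --pt "72 0 0 15 0" --pt "72 0 0 15 0" --pt "72 0 0 12 0" --pt "72 0 0 12 0" --pt "72 0 0 10 0" --pt "72 0 0 10 0" --pt "72 0 0 5 0" --pt "72 0 0 0 0"

```text
time_s: 4.42
tool_pos: [0.4544, -0.1639, 0.0219]
eef_rot: [0.054, 0.999, 0.0, -0.0]
ft_force: [-0.0, -0.3, -0.5]
gripper_width: 0.0719
grasp_force: 0.0
```

Run:
```python
from h import *
s=monitor.state();print(s["tool_pos"],s["ft_force"]);M=R.from_quat(s["eef_rot"]).as_matrix();print(M.round(3))
print((M.T@(np.array([.452,-.162,.015])-s["tool_pos"]))*1e3)
a=cv2.resize(camera("side")[150:300,190:390,::-1],None,fx=3,fy=3,interpolation=cv2.INTER_CUBIC)
cv2.imwrite("pics/s3.png",a)
```

```text
[ 0.45438944 -0.16385488  0.02188514] [-0.00686277 -0.32333808 -0.51832166]
[[-0.994  0.107 -0.001]
 [ 0.107  0.994  0.   ]
 [ 0.001  0.    -1.   ]]
[2.56908497 1.58637842 6.88754845]
```

View pics/s3.png

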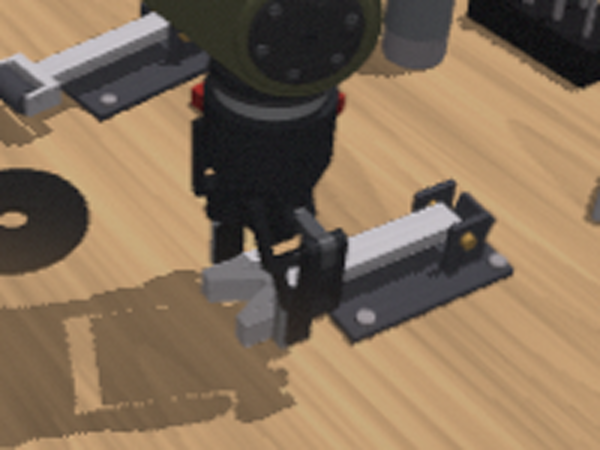

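The fingers straddle the head, with the near finger at about (300,300) beside the near cheek. I'll lower the last few mm and close.

Call:
step_arm --pt "72 2 1.5 4 0" --pt "72 0 0 3 0" --pt "65 0 0 0 0" --pt "60 0 0 0 0" --pt "50 0 0 0 0" --pt "45 0 0 0 0" --pt "40 0 0 0 0" --pt "40 0 0 0 0" --pt "40 0 0 0 0" --pt "40 0 0 0 0"

```text
time_s: 5.3
tool_pos: [0.4527, -0.163, 0.0159]
eef_rot: [0.054, 0.999, -0.001, 0.0]
ft_force: [-5.7, -3.5, 7.2]
gripper_width: 0.0553
grasp_force: 62.8
```

Run:
```python
from h import *
s=monitor.state();p=s["tool_pos"];print(p,s["ft_force"],s["gripper_width"],s["grasp_force"])
# arc about hinge in tool x (toward robot) and z (down)
h=np.array([.603,-.179]);print("radius",np.linalg.norm(p[:2]-h))
r=.1505
for n in (20,):
    a=np.linspace(0,np.radians(105),36)
    x=r*np.cos(a);z=-r*np.sin(a)
    print(np.c_[np.degrees(a[1:]),np.diff(x)*1e3,np.diff(z)*1e3].round(1).tolist())
```

```text
[ 0.4527151  -0.16299089  0.01592245] [-5.69294106 -3.52440047  7.17196377] 0.05527257452870293 62.844139225780964
radius 0.1511351825711095
[[3.0, -0.2, -7.9], [6.0, -0.6, -7.9], [9.0, -1.0, -7.8], [12.0, -1.4, -7.7], [15.0, -1.8, -7.7], [18.0, -2.2, -7.6], [21.0, -2.6, -7.4], [24.0, -3.0, -7.3], [27.0, -3.4, -7.1], [30.0, -3.8, -6.9], [33.0, -4.1, -6.7], [36.0, -4.5, -6.5], [39.0, -4.8, -6.3], [42.0, -5.1, -6.0], [45.0, -5.4, -5.7], [48.0, -5.7, -5.4], [51.0, -6.0, -5.1], [54.0, -6.3, -4.8], [57.0, -6.5, -4.5], [60.0, -6.7, -4.1], [63.0, -6.9, -3.8], [66.0, -7.1, -3.4], [69.0, -7.3, -3.0], [72.0, -7.4, -2.6], [75.0, -7.6, -2.2], [78.0, -7.7, -1.8], [81.0, -7.7, -1.4], [84.0, -7.8, -1.0], [87.0, -7.9, -0.6], [90.0, -7.9, -0.2], [93.0, -7.9, 0.2], [96.0, -7.9, 0.6], [99.0, -7.8, 1.0], [102.0, -7.7, 1.4], [105.0, -7.7, 1.8]]
```

Grasped: width 55 mm, 63 N, at the expected radius. Next is the first part of the arc.

Call:
step_arm --pt "40 -0.2 0 -7.9 0" --pt "40 -0.6 0 -7.9 0" --pt "40 -1 0 -7.8 0" --pt "40 -1.4 0 -7.7 0" --pt "40 -1.8 0 -7.7 0" --pt "40 -2.2 0 -7.6 0" --pt "40 -2.6 0 -7.4 0" --pt "40 0 0 0 0"

```text
time_s: 5.97
tool_pos: [0.4634, -0.1641, 0.0703]
eef_rot: [0.054, 0.999, -0.001, 0.001]
ft_force: [5.5, -6.3, -7.6]
gripper_width: 0.0548
grasp_force: 66.3
```

```bash
cat > e.py <<'E'
from h import *
s=monitor.state();p=s["tool_pos"];M=R.from_quat(s["eef_rot"]).as_matrix()
p0=np.array([.4527,-.1630,.0159]);h=np.array([.603,-.179,.0159])
a=np.array([-.994,.107]);x=(p-h)[:2]@a;z=p[2]-h[2]
print("r",np.hypot(x,z),"ang",np.degrees(np.arctan2(z,x)),"x,z",x,z,"F tool",M.T@s["ft_force"],s["gripper_width"],s["grasp_force"],s["time_s"])
E
python3 e.py
```

```text
r 0.15056489100881884 ang 21.19821670520259 x,z 0.14037692610529362 0.05444359486410162 F tool [-6.10112505 -5.65064663  7.62599384] 0.05479867700201981 66.30742963403463 5.9667
```

Call:
step_arm --pt "40 -3 0 -7.3 0" --pt "40 -3.4 0 -7.1 0" --pt "40 -3.8 0 -6.9 0" --pt "40 -4.1 0 -6.7 0" --pt "40 -4.5 0 -6.5 0" --pt "40 -4.8 0 -6.3 0" --pt "40 -5.1 0 -6 0" --pt "40 -5.4 0 -5.7 0" --pt "40 0 0 0 0"

```text
time_s: 6.72
tool_pos: [0.4967, -0.1675, 0.1217]
eef_rot: [0.054, 0.999, -0.0, -0.0]
ft_force: [2.8, -7.0, -11.3]
gripper_width: 0.0553
grasp_force: 68.3
```

```bash
python3 e.py
```

```text
r 0.15041764055323237 ang 44.69919819188176 x,z 0.10691826038304476 0.10580147535013325 F tool [-3.54734085 -6.6082136  11.34767037] 0.05530766668683756 68.2551871240139 6.7167
```

Call:
step_arm --pt "40 -5.7 0 -5.4 0" --pt "40 -6 0 -5.1 0" --pt "40 -6.3 0 -4.8 0" --pt "40 -6.5 0 -4.5 0" --pt "40 -6.7 0 -4.1 0" --pt "40 -6.9 0 -3.8 0" --pt "40 -7.1 0 -3.4 0" --pt "40 -7.3 0 -3 0" --pt "40 0 0 0 0"

```text
time_s: 7.47
tool_pos: [0.5489, -0.1729, 0.1553]
eef_rot: [0.054, 0.999, 0.0, -0.001]
ft_force: [-1.7, -5.0, -9.6]
gripper_width: 0.055
grasp_force: 72.0
```

```bash
python3 e.py
```

```text
r 0.14961085609554012 ang 68.667185311087 x,z 0.05442615134317217 0.1393599738504946 F tool [ 1.106399   -5.18899643  9.6099414 ] 0.055004539796169566 71.99384920299053 7.4667
```

Call:
step_arm --pt "40 -7.4 0 -2.8 0" --pt "40 -7.6 0 -2.4 0" --pt "40 -7.7 0 -2 0" --pt "40 -7.7 0 -1.5 0" --pt "40 -7.8 0 -1 0" --pt "40 -7.9 0 -0.6 0" --pt "40 -7.9 0 -0.2 0" --pt "40 0 0 0 0"

```text
time_s: 8.13
tool_pos: [0.6025, -0.1785, 0.1656]
eef_rot: [0.054, 0.999, 0.0, -0.001]
ft_force: [-3.0, -2.2, -8.4]
gripper_width: 0.0546
grasp_force: 71.5
```

```bash
python3 e.py
```

```text
r 0.14967744129356664 ang 89.79504636383331 x,z 0.0005354123930863534 0.14967648367648947 F tool [ 2.77480276 -2.50197468  8.41354883] 0.054569513243722834 71.49443440139294 8.1333
```

Call:
step_arm --pt "40 -7.9 0 0.2 0" --pt "40 -7.9 0 0.6 0" --pt "40 -7.8 0 1 0" --pt "40 -7.7 0 1.4 0" --pt "40 -7.7 0 1.8 0" --pt "40 -4 0 1.2 0" --pt "40 0 0 0 0"

```text
time_s: 8.72
tool_pos: [0.6451, -0.1829, 0.1602]
eef_rot: [0.054, 0.999, 0.0, -0.0]
ft_force: [-5.0, 1.2, -1.2]
gripper_width: 0.055
grasp_force: 68.7
```

```bash
python3 e.py
python3 - <<'E'
from h import *
cv2.imwrite("pics/s4.png",cv2.resize(camera("side")[:,:,::-1],(800,600)))
E
```

```text
r 0.15034028163605254 ang 106.3307819369585 x,z -0.04227302919326102 0.14427470771148107 F tool [5.06839916 0.64439501 1.1693431 ] 0.05496967213850427 68.68891708552837 8.7167
```

View pics/s4.png

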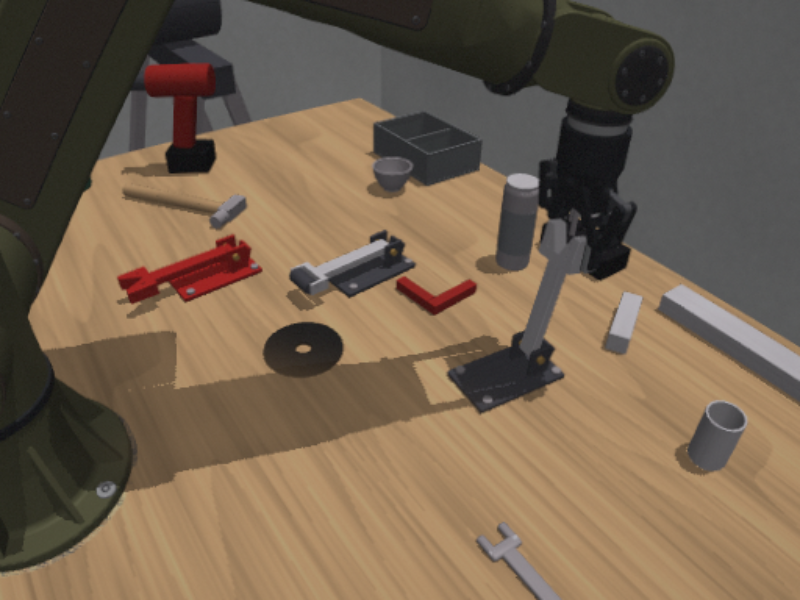

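The arm now leans back past upright: hinge at (540,358), head at about (565,245). The roller prop is still folded. I'll open the fingers and rise.

Call:
step_arm --pt "60 0 0 0 0" --pt "66 0 0 0 0" --pt "72 0 0 0 0" --pt "76 0 0 0 0" --pt "76 0 0 0 0" --pt "76 0 0 0 0" --pt "76 0 0 0 0" --pt "76 0 0 0 0"

```text
time_s: 9.43
tool_pos: [0.645, -0.1831, 0.1602]
eef_rot: [0.054, 0.999, 0.0, 0.0]
ft_force: [0.2, -0.3, 0.6]
gripper_width: 0.0764
grasp_force: 0.0
```

Call:
step_arm --pt "76 0 0 -8 0" --pt "76 0 0 -15 0" --pt "76 0 0 -15 0" --pt "76 0 0 -15 0" --pt "76 0 0 -15 0" --pt "76 0 0 -15 0" --pt "76 0 0 -15 0" --pt "76 0 0 -15 0" --pt "76 0 0 0 0" --pt "76 0 0 0 0"

```text
time_s: 10.27
tool_pos: [0.6451, -0.1831, 0.2738]
eef_rot: [0.054, 0.999, -0.0, 0.001]
ft_force: [0.5, -0.5, -0.4]
gripper_width: 0.076
grasp_force: 0.0
```

Run:
```python
from h import *
s=monitor.state();print(s["tool_pos"],s["ft_force"],s["time_s"])
cv2.imwrite("pics/s5.png",cv2.resize(camera("side")[:,:,::-1],(800,600)))
```

```text
[ 0.6451154  -0.18308933  0.27384222] [ 0.50294991 -0.46531368 -0.36930036] 10.2667
```

View pics/s5.png

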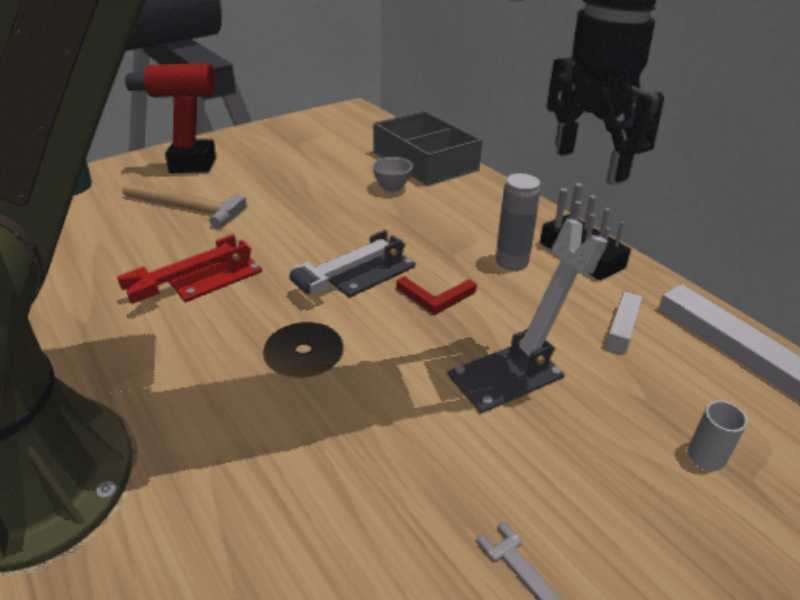

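The V-prop's arm leans on its stop with its head at about (580,245). The gripper is well clear above it and the roller prop is folded, with its head at (310,278).

```bash
python3 -c "
from plant import job
print(job.job_done())"
```

```text
the job is handed in; nothing more can be done
None
```

The V-headed prop's arm is swung past upright and leans on its stop by itself, the roller-headed prop is still folded, the gripper is clear of everything, and the job was handed in at about 10 s; no verdict was returned.

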